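# Strip a roller head for new bearings

## Robot

A 6-joint arm with a two-finger parallel gripper is mounted at the origin on a cart in front of the work surface, level with it; the furniture and walls round the work are solid. World frame = base frame: x ahead of the robot, y to its left, z up, the work surface at z = 0. Lengths are in mm, angles in degrees, forces in N, time in s.
With the tool pointing down it reaches from about 350 to 850 mm from the base axis. Payload 8.1 kg.
Tool frame: the origin (TCP) lies midway between the tips of the shut fingers; the grasp point (between the pads) lies 19 mm behind it (r.pinch_z is the distance from the TCP to the grasp point, in mm); z points along the fingers, y is the line along which they close (so a half turn about z gives the same grasp; the last joint's range is limited). The gripper opens to 85 mm and grips with 20 to 120 N. Pads are 22 mm wide; open, the fingers measure 114 mm over their backs; the gripper's body (76 mm by 85 mm) begins 54 mm behind the grasp point. The pads swing forward as they close: fully open they stand 13 mm farther back than shut.
Start: joints at [68.904, 7.471, 85.268, -0, 87.261, -4.893], TCP at [167.405, 576.178, 231.292] pointing down, gripper open.
Joint ranges: [-169.43, 169.43], [-51.17, 129.36], [1.28, 143.12], [-76.62, 256.62], [0, 156.53], [-152.29, 152.29]. Speed limits (degrees/s): [136.94, 136.94, 159.86, 180, 180, 180].

## Interface

Orientations are given as [roll, pitch, yaw] about the fixed x, y, z axes, in that order (R = Rz(yaw) Ry(pitch) Rx(roll)).
In Python, from bench import sensors, optics, job, r gives the robot as it stands.
- The arm moves only by the tool play_rows, never from a script. Its argument "motion" is a list that holds one entry, the list of rows, each a list of 6 numbers: the shift along the tool's x, y, z in cm, then the turn, a rotation vector about the tool's x, y, z in degrees. In form: [[[x, y, z, ax, ay, az], ...]]. A call has 1 to 5 rows; each row is the pose to reach, as a shift and turn from the pose commanded when the call began, along the tool's axes at that moment; what a row does not reach only later rows make up. A row lasts 1/10 s, in which the tool goes at most 50 mm and 8.59 degrees, less where a joint would pass 70% of its speed; a pose out of reach is approached as far as the arm can. A call with a gripper value outside its range is refused whole. "jaw" is the opening, from 0 (shut) to 1 (fully open), set as the call begins (left out, the last holds). The fingers move at their own pace and stop on an object; "squeeze" is the grip in N (left out, the last holds). Time passes only in rows, so rows that repeat a pose let the fingers close. It gives the time, the measured TCP pose, the force, the opening and the grip force at its end, in the units of the state.
- sensors.sense(): the state, without advancing time (a new reading comes with each control period).
- optics.snapshot(name): name is "side" or "top" or "wrist"; returns a dict with "pixels" (384x512x3 uint8, red, green, blue), "mtx" (3x3 intrinsics, pixels), "k1" (the pictures are not rectified: a ray, as slopes to the right and down, at radius r is drawn at 1 + k1 r^2 times it, then the intrinsics apply), "R" (3x3) and "t" (3): a world point X has camera coordinates R X + t; the wrist camera has in their place "T_tool_cam" (4x4, takes a point from camera to tool coordinates, whose origin is the TCP and whose axes are the flange's). Camera axes: x right, y down, z forward; pixel columns grow to the right and rows downward; lengths in mm; the calibration is good to about 2 mm. A picture is of the moment at which its call begins: read the wrist's pose just before it. There is no depth.
- job.hand_in(): hands the job in; it is judged then, once.
The state is a dict: "time": time; "joint_pos": joint angles; "qd": joint speeds; "joint_efforts": joint torques, N m; "tool_pos": TCP position; "tcp_rot": TCP orientation; "ft_force": force on the tool from outside, world axes, zero at the start; "wrist_torque": the same for the moment, N m; "finger_gap": finger opening in mm; "grip_force": force on a finger pad.
Only numpy, scipy, OpenCV 4.12 (cv2) and the standard library are available. Lean on these libraries where they do the work, as an engineer would, in place of code of your own. Each camera call takes 0.05 s, during which the arm holds its last target. There are 200 camera calls.

## Task

Strip the roller head so that its roller can get new bearings: slide the keeper plate up to its stop to free the axle, draw the axle straight out of the fork by its square head without forcing it, and lay it down in the wide bay of the parts tray. Then lift the roller out of the fork and lay it lengthwise in the narrow bay. Lower both parts to the tray floor before letting go, do not drop them, and leave the other tools on the bench where they are.

Things in the scene. Friction and masses are not known exactly. Their poses are not given: they have to be found in the camera images.
- fork: roller head, fixed to the bench: two grey upright steel cheeks on a base plate on a 150 x 150 x 18 mm plywood board. Origin at the middle of the board's underside, z up; x runs along the axle, from its square head into the fork (away from the robot): the axle is drawn out along -x. Cheeks 10 mm thick at x +-33.5 to 43.5 mm, top z 89 mm. Board, base plate and screws stay under z 34 mm
- fork_bore (a point): mouth of the bore in the front cheek: fork x -43.5, y 0, z 70 mm. Bores 17.5 mm in diameter. Each cheek is 68 mm wide below z 48 mm and rounded to 38 mm at the top. Two 10 mm spacer bars join the cheeks at fork y +-24, z 42 mm; the roller drops about 1 mm on to them when the axle is out
- keeper (a joint): how far the keeper is raised, m: 0 to 0.003 at the start (axle locked), 0.022 at the upper stop; the axle passes from 0.0175. Bare steel keyhole plate, 50 mm wide along fork y, 5 mm thick, 74 mm high, upright before the front cheek at fork x -49.5 to -44.5 mm; its narrow slot grips the axle's neck. Slides on two screws; friction of about 5 N keeps it where it is left
- keeper_top (a point): middle of the keeper's top edge, moves with it: fork x -47, y 0, z 103 mm plus the joint value. The keeper's side edges, at fork y +-25 mm, stand free beside the rounded cheek from the top down to z 68 mm: pinch it across them from above
- axle: steel axle, 135 mm long, about 0.22 kg. Origin in the middle of its 30 mm cubic pull head (sides square to its y and z); x runs along the axle to the tip. Shaft 16 mm in diameter up to x 120 mm, neck 10 mm in diameter at x 21 to 29 mm. At the start through both cheeks and the roller, 0.75 mm play all round, origin at fork x -72, y 0, z 69 mm; drawn out 102 mm it is clear of the keeper
- axle_tip (a point): tip of the axle, 120 mm along its x from the middle of the head
- roller: black rubber-covered roller, 60 mm in diameter, 64 mm long along its x, bore 18 mm, about 0.45 kg. Origin at its centre; starts between the cheeks with 1.5 mm play at each end, centre at fork x 0, y 0, z 68 mm. It may turn about its own x
- tray: plain grey metal parts tray, 173 x 174 x 18 mm, fixed. Origin at the middle of its underside, z up. Floor 4 mm above the bench; walls 4 mm thick, 18 mm high. Two bays along its x, each 165 mm long inside: wide bay from y -83 to 13 mm, narrow bay from y 17 to 83 mm
- wide_bay (a point): middle of the wide bay's floor (tray x 0, y -35, z 4 mm), bay 96 mm wide; the axle's head lying here has its middle 19 mm above the bench
- narrow_bay (a point): middle of the narrow bay's floor (tray x 0, y 50, z 4 mm), bay 66 mm wide; the roller lying here has its centre 34 mm above the bench
- spanner: loose combination spanner, 177 mm long, 7 mm high, between the roller head and the tray; not to be disturbed
- pliers: loose pliers with red handles, 194 mm long, 14 mm high, in front; not to be disturbed
- square: loose try square with a wooden stock, 204 x 110 x 16 mm, in front on the left; not to be disturbed
- offcut: loose wooden offcut, 30 x 90 x 30 mm, in front on the right; not to be disturbed
Not all that is in view belongs to the job. Of the things shaped like the roller, the black one is meant.

How it is judged:
By the outcome, as a careful person would: the job done as asked, in the order asked, and still so for the second after the job is handed in, with the robot touching nothing.
It also fails if it takes over 62 s, if anything falls off the work surface, if the arm or the gripper's body presses on something with over 40 N, if the wrist force passes 120 N, or if a joint passes its speed limit or range.

## Working session

There is one attempt and no reset: what is moved stays moved. The work goes in short steps, Python scripts to look and compute and a tool call to move; the robot and the scene stay as the last step left them, time stands still between calls to the robot, and variables do not carry over. Pictures are saved under pics/ and viewed, at most 10 in all, crops included, and the job is handed in when it is done.

Besides the shell and the picture viewer there is one more tool, called after "Request:" in YAML: its name, and indented under it one key for each argument. play_rows: Moves the arm, as the interface text tells. Its arguments: {"type":"object","properties":{"motion":{"type":"array","items":{"type":"array","items":{"type":"array","items":{"type":"number"}}}},"jaw":{"type":"number"},"squeeze":{"type":"number"}},"required":["motion"]}

```bash
ls; mkdir -p pics
python3 - <<'E'
from bench import sensors, optics, job, r
import cv2,numpy as np
s=sensors.sense();print(s)
print(r.pinch_z)
for n in("side","top"):
    d=optics.snapshot(n);cv2.imwrite(f"pics/{n}0.png",d["pixels"][:,:,::-1]);print(n,d["mtx"],d["k1"],d["R"],d["t"])
    np.savez(f"{n}0.npz",**d)
a=[cv2.imread(f"pics/{n}0.png") for n in("side","top")]
cv2.imwrite("pics/top0b.png",cv2.resize(a[1],(800,600)))
cv2.imwrite("pics/side0b.png",cv2.resize(a[0],(800,600)))
E
```

```text
pics
{'time': 0.0, 'joint_pos': array([ 6.89020681e+01,  7.51453693e+00,  8.53306227e+01,  1.14798371e-04,
        8.72618098e+01, -4.89259878e+00]), 'qd': array([ 0.00803314,  0.0410242 , -0.15351117,  0.0509034 ,  0.06481846,
       -0.03008357]), 'joint_efforts': array([-1.56065755e-03, -5.69420886e+01, -5.00536501e+01, -2.17478901e-04,
        1.52846082e-02,  2.68483979e-05]), 'tool_pos': array([167.21912263, 575.64387874, 230.23751672]), 'tcp_rot': array([-1.79893430e+02, -9.23746619e-03,  1.63794653e+02]), 'ft_force': array([ 1.28437953, -0.46449503, -0.07979536]), 'wrist_torque': array([0.0242522 , 0.02836943, 0.00212509]), 'grip_force': 0.0, 'finger_gap': 85.26234735475515}
18.700000000000003
side [[496.60841422   0.         252.88239217]
 [  0.         496.60841422 182.14082599]
 [  0.           0.           1.        ]] -0.030485797945850716 [[ 0.9923518  -0.12255892 -0.01473809]
 [-0.07158717 -0.47410857 -0.87755133]
 [ 0.10056429  0.8718947  -0.47925614]] [-515.88618998  120.75046393 1248.67110816]
top [[350.28502692   0.         258.54246733]
 [  0.         350.28502692 190.66389521]
 [  0.           0.           1.        ]] 0.029700821685512965 [[-0.05790192 -0.9983165  -0.00339738]
 [-0.97758798  0.05738899 -0.20255432]
 [ 0.20240829 -0.00840705 -0.97926513]] [   7.92809362  512.54124668 1090.34726919]
```

View pics/top0b.png

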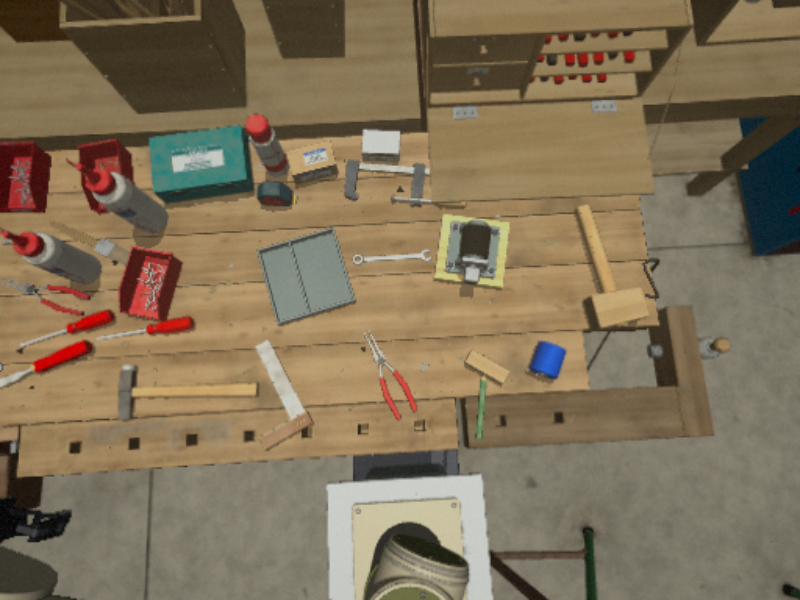

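View pics/side0b.png

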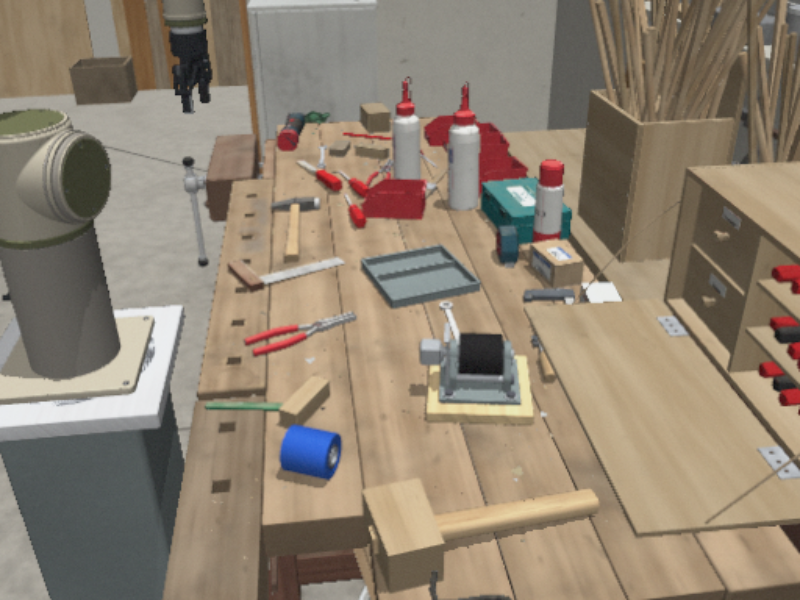

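The top view shows the fork at about (472,250), with the black roller in it and the axle head at (472,272). The tray is at (306,276), and its narrow bay is on the left (divider at x≈290 on the far edge). Two things are roller-shaped: the black one in the fork at (475,240) and a blue one at (546,358). The black one is meant, because it is black and sits between the cheeks. Next I measure the board and tray.

```bash
cat > h.py <<'E'
import numpy as np, cv2
from scipy.spatial.transform import Rotation as Ro
def cam(d):
    "returns R,t world->cam"
    return np.array(d["R"]),np.array(d["t"])
def wristcam(d,s):
    T=np.eye(4);T[:3,:3]=Ro.from_euler('xyz',s["tcp_rot"],degrees=True).as_matrix();T[:3,3]=s["tool_pos"]
    M=np.linalg.inv(T@d["T_tool_cam"]);return M[:3,:3],M[:3,3]
def rays(uv,d,Rt):
    K=np.array(d["mtx"]);k=float(d["k1"])
    p=cv2.undistortPoints(np.array(uv,float).reshape(-1,1,2),K,np.array([k,0,0,0,0.])).reshape(-1,2)
    R,t=Rt;return -R.T@t,(np.c_[p,np.ones(len(p))])@R
def onplane(uv,z,d,Rt):
    c,v=rays(uv,d,Rt);return c+v*((z-c[2])/v[:,2])[:,None]
def proj(X,d,Rt):
    R,t=Rt;p=np.array(X,float).reshape(-1,3)
    return cv2.projectPoints(p,cv2.Rodrigues(R)[0],t.astype(float),np.array(d["mtx"]),np.array([float(d["k1"]),0,0,0,0.]))[0].reshape(-1,2)
E
cat > m.py <<'E'
from h import *
d=dict(np.load("top0.npz"));im=d["pixels"][:,:,::-1].copy();Rt=cam(d)
hsv=cv2.cvtColor(im,cv2.COLOR_BGR2HSV)
def big(mask,c):
    cs=cv2.findContours(mask,0,1)[0];cs=[x for x in cs if cv2.boundingRect(x)[2]*cv2.boundingRect(x)[3]>200]
    return min(cs,key=lambda x:np.hypot(*(np.array(cv2.minAreaRect(x)[0])-c)))
def rep(n,mask,c,z):
    k=big(mask,c).reshape(-1,2);X=onplane(k,z,d,Rt)[:,:2].astype(np.float32)
    q=cv2.minAreaRect(X);print(n,q,cv2.boundingRect(k));return q
print(hsv[int(225*.64),int(445*.64)],hsv[int(275*.64),int(290*.64)],hsv[int(275*.64),int(400*.64)])
roi=np.zeros(im.shape[:2],np.uint8);roi[130:192,270:335]=255
m=cv2.inRange(hsv,(22,60,150),(38,255,255))&roi
rep("board",m,(302,160),18)
roi[:]=0;roi[135:215,155:235]=255
m2=cv2.inRange(hsv,(35,0,40),(130,255,220))&roi
rep("tray",m2,(196,177),18)
c=np.hstack([cv2.resize(im[125:200,265:340],(400,400),interpolation=2),cv2.resize(im[135:215,155:235],(400,400),interpolation=2)]);cv2.imwrite("pics/c1.png",c)
E
python3 m.py
```

```text
[ 31  72 201] [ 65  20 142] [ 17 107 172]
board ((619.4124145507812, -177.28680419921875), (149.36447143554688, 148.14280700683594), 78.51910400390625) (278, 137, 48, 47)
tray ((583.2596435546875, 188.968994140625), (174.71096801757812, 172.52023315429688), 14.00027847290039) (165, 146, 62, 61)
```

View pics/c1.png

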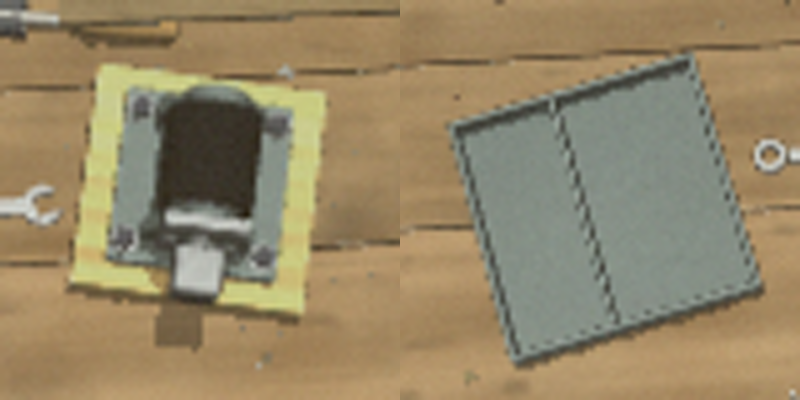

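The crop shows the head of the axle at (198,265), the bright keeper top edge at (208,222), and the black roller at (210,155) in the fork. The narrow bay is on the left. Fork yaw is about -11.5° and tray yaw about +14°. I now work out the approach move.

```bash
cat >> h.py <<'E'
FORK=[619.4,-177.3,-11.5]; TRAY=[583.3,189.0,14.0]
def W(f,x,y,z):
    a=np.radians(f[2]);return np.array([f[0]+x*np.cos(a)-y*np.sin(a),f[1]+x*np.sin(a)+y*np.cos(a),z])
def rot(yaw,tilt=0):
    "tool-down, tool x at yaw; tilt about tool y: + leans body toward tool -x ... see rel()"
    return (Ro.from_euler('xyz',[180,0,yaw],degrees=True)*Ro.from_euler('y',tilt,degrees=True))
def rel(s,p,Rt):
    R0=Ro.from_euler('xyz',s["tcp_rot"],degrees=True)
    print("t",round(s["time"],2),"pos",np.round(s["tool_pos"],1),"rpy",np.round(s["tcp_rot"],1),"F",np.round(s["ft_force"],1),"gap",round(s["finger_gap"],1))
    print("shift cm",np.round(R0.inv().apply(p-s["tool_pos"])/10,2),"rotvec",np.round((R0.inv()*Rt).as_rotvec(degrees=True),1))
E
python3 - <<'E'
from bench import sensors, optics
from h import *
s=sensors.sense();d=optics.snapshot("wrist");print(np.round(d["T_tool_cam"],3),d["mtx"])
rel(s,W(FORK,-47,0,220),rot(168.5))
E
```

```text
[[  -0.      -0.95    -0.312   80.695]
 [   1.      -0.       0.       0.566]
 [  -0.      -0.312    0.95  -142.21 ]
 [   0.       0.       0.       1.   ]] [[267.09171546   0.         257.40595748]
 [  0.         267.09171546 189.30063583]
 [  0.           0.           1.        ]]
t 0.1 pos [167.2 575.7 230.3] rpy [-179.9   -0.   163.8] F [0.2 0.  0.7] gap 85.5
shift cm [-59.75 -60.08   1.12] rotvec [-0.1 -0.  -4.7]
```

Request:
play_rows:
  motion:
    - [[-2,-2,0,0,0,0],[-5.2,-5.2,0,0,0,0],[-8.6,-8.6,0,0,0,0],[-12,-12,0,0,0,0],[-15.4,-15.5,0,0,0,0]]
  jaw: 1

```text
time: 0.65
tool_pos: [272.4, 382.7, 230.9]
tcp_rot: [-180.0, 0.0, 163.8]
ft_force: [0.6, -0.2, 0.2]
finger_gap: 85.6
grip_force: 0.0
```

Request:
play_rows:
  motion:
    - [[-3.4,-3.4,0,0,0,0],[-6.8,-6.8,0,0,0,0],[-10.2,-10.2,0,0,0,0],[-13.6,-13.6,0,0,0,0],[-17,-17,0,0,0,0]]

```text
time: 1.15
tool_pos: [388.2, 171.9, 231.3]
tcp_rot: [180.0, 0.0, 163.8]
ft_force: [1.0, 1.3, 0.0]
finger_gap: 85.4
grip_force: 0.0
```

Request:
play_rows:
  motion:
    - [[-3.4,-3.4,0,0,0,0],[-6.8,-6.8,0,0,0,0],[-10.2,-10.2,0,0,0,0],[-13.6,-13.6,0,0,0,0],[-17,-17,0,0,0,0]]

```text
time: 1.65
tool_pos: [504.1, -39.0, 231.2]
tcp_rot: [180.0, 0.0, 163.8]
ft_force: [0.5, 0.3, 0.4]
finger_gap: 85.6
grip_force: 0.0
```

Request:
play_rows:
  motion:
    - [[-3.4,-3.4,0.2,0,0,-1],[-6.2,-6.2,0.4,0,0,-2],[-8.5,-8.6,0.7,0,0,-3.5],[-10.3,-10.5,1.1,0,0,-4.7],[-10.3,-10.5,1.1,0,0,-4.7]]

```text
time: 2.15
tool_pos: [573.3, -169.4, 218.6]
tcp_rot: [-180.0, -0.1, 168.4]
ft_force: [0.3, 0.6, 0.1]
finger_gap: 85.3
grip_force: 0.0
```

Run:
```python
from bench import sensors, optics
from h import *
import pickle
s=sensors.sense();d=optics.snapshot("wrist");pickle.dump((s,d),open("w1.pkl","wb"))
rel(s,W(FORK,-47,0,160),rot(168.5))
im=d["pixels"][:,:,::-1].copy();Rt=wristcam(d,s)
pts=[W(FORK,-47,0,104),W(FORK,-47,25,104),W(FORK,-47,-25,104),W(FORK,-87,15,84),W(FORK,-87,-15,84),W(FORK,-75,75,18),W(FORK,-75,-75,18)]
uv=proj(pts,d,Rt);print(np.round(uv))
cv2.imwrite("pics/w1raw.png",im)
big=cv2.resize(im,(800,600))
for u,v in uv: cv2.circle(big,(int(u*800/512),int(v*800/512)),3,(0,0,255),1)
cv2.imwrite("pics/w1.png",big)
```

```text
t 2.15 pos [ 573.3 -169.4  218.6] rpy [-1.800e+02 -1.000e-01  1.684e+02] F [0.3 0.6 0.1] gap 85.3
shift cm [0.01 0.15 5.86] rotvec [-0.  -0.1 -0.1]
[[258. 186.]
 [283. 186.]
 [233. 186.]
 [273. 143.]
 [244. 143.]
 [317. 145.]
 [199. 145.]]
```

View pics/w1.png

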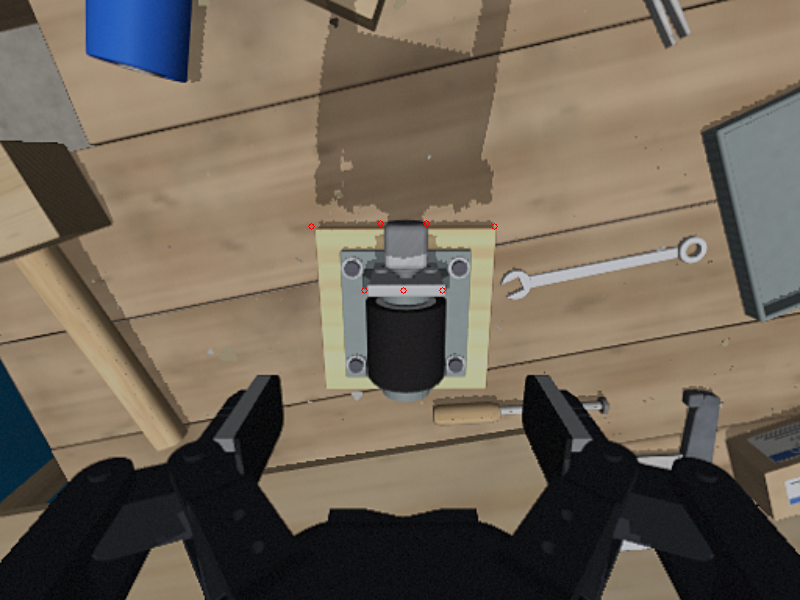

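The overlay matches: the keeper edge spans (367–445, 290) against a prediction of 364–442, so the fork lies about 1.5 mm further along its +y. The head is at (406,240). I now descend onto the keeper.

```bash
sed -i 's/^FORK=\[619.4,-177.3/FORK=[619.7,-175.9/' h.py
python3 - <<'E'
from bench import sensors
from h import *
rel(sensors.sense(),W(FORK,-47,0,78),rot(168.5))
E
```

```text
t 2.2 pos [ 572.9 -167.7  219. ] rpy [ 1.800e+02 -1.000e-01  1.684e+02] F [ 0.3  0.2 -0.3] gap 85.2
shift cm [-0.08  0.13 14.1 ] rotvec [ 0.  -0.1 -0.1]
```

Request:
play_rows:
  motion:
    - [[0,0.1,3.5,0,0,0],[0,0.1,7,0,0,0],[0,0.1,10,0,0,0],[0,0.1,12.5,0,0,0],[0,0.1,14.1,0,0,0]]

```text
time: 2.7
tool_pos: [572.0, -164.0, 77.0]
tcp_rot: [180.0, -0.2, 168.5]
ft_force: [-0.2, 0.2, 0.1]
finger_gap: 85.5
grip_force: 0.0
```

Request:
play_rows:
  motion:
    - [[0,0,0,0,0,0],[0,0,0,0,0,0],[0,0,0,0,0,0],[0,0,0,0,0,0],[0,0,0,0,0,0]]
  jaw: 0.4
  squeeze: 30

```text
time: 3.2
tool_pos: [574.1, -167.3, 81.5]
tcp_rot: [-179.9, 0.1, 168.4]
ft_force: [-2.7, -5.9, -0.2]
finger_gap: 49.4
grip_force: 32.7
```

Request:
play_rows:
  motion:
    - [[0,0,0,0,0,0],[0,0,0,0,0,0],[0,0,0,0,0,0],[0,0,0,0,0,0],[0,0,0,0,0,0]]

```text
time: 3.7
tool_pos: [574.1, -167.4, 81.5]
tcp_rot: [-179.9, 0.1, 168.4]
ft_force: [-3.0, -5.5, -0.3]
finger_gap: 48.5
grip_force: 32.7
```

Request:
play_rows:
  motion:
    - [[0,0,-0.3,0,0,0],[0,0,-0.7,0,0,0],[0,0,-1.1,0,0,0],[0,0,-1.5,0,0,0],[0,0,-1.7,0,0,0]]

```text
time: 4.2
tool_pos: [574.1, -167.3, 98.2]
tcp_rot: [-179.9, 0.1, 168.4]
ft_force: [-0.7, -6.0, -5.4]
finger_gap: 49.1
grip_force: 32.4
```

Request:
play_rows:
  motion:
    - [[0,0,-0.1,0,0,0],[0,0,-0.2,0,0,0],[0,0,-0.3,0,0,0],[0,0,-0.3,0,0,0],[0,0,-0.3,0,0,0]]

```text
time: 4.7
tool_pos: [574.1, -167.3, 101.1]
tcp_rot: [-179.9, 0.1, 168.4]
ft_force: [-1.3, -6.8, -3.3]
finger_gap: 48.9
grip_force: 32.5
```

Request:
play_rows:
  motion:
    - [[0,0,-0.1,0,0,0],[0,0,-0.2,0,0,0],[0,0,-0.25,0,0,0],[0,0,-0.3,0,0,0],[0,0,-0.3,0,0,0]]

```text
time: 5.2
tool_pos: [574.0, -167.3, 102.9]
tcp_rot: [-179.9, 0.1, 168.4]
ft_force: [3.7, -6.8, -11.8]
finger_gap: 48.9
grip_force: 33.7
```

Request:
play_rows:
  motion:
    - [[0,0,-0.05,0,0,0],[0,0,-0.1,0,0,0],[0,0,-0.15,0,0,0],[0,0,-0.15,0,0,0]]

```text
time: 5.6
tool_pos: [573.9, -167.3, 103.0]
tcp_rot: [-179.9, 0.1, 168.4]
ft_force: [8.7, -9.6, -21.3]
finger_gap: 48.5
grip_force: 35.3
```

Request:
play_rows:
  motion:
    - [[0,0,0.1,0,0,0],[0,0,0.2,0,0,0],[0,0,0.2,0,0,0]]

```text
time: 5.9
tool_pos: [574.0, -167.3, 102.8]
tcp_rot: [-179.9, 0.1, 168.4]
ft_force: [1.4, -7.1, -9.1]
finger_gap: 48.3
grip_force: 36.4
```

Request:
play_rows:
  motion:
    - [[0,0,0,0,0,0],[0,0,0,0,0,0],[0,0,0,0,0,0],[0,0,0,0,0,0],[0,0,0,0,0,0]]
  jaw: 1

```text
time: 6.4
tool_pos: [573.7, -165.5, 102.2]
tcp_rot: [-180.0, 0.0, 168.5]
ft_force: [0.4, 0.5, 0.1]
finger_gap: 85.6
grip_force: 0.0
```

Request:
play_rows:
  motion:
    - [[0,0,-2,0,0,0],[0,0,-5,0,0,0],[0,0,-7,0,0,0],[0,0,-7,0,0,0],[0,0,-7,0,0,0]]

```text
time: 6.9
tool_pos: [573.7, -165.6, 172.0]
tcp_rot: [-180.0, 0.1, 168.5]
ft_force: [1.0, -1.0, -0.4]
finger_gap: 85.4
grip_force: 0.0
```

Run:
```python
from bench import sensors, optics
from h import *
s=sensors.sense();d=optics.snapshot("wrist")
# axle head: P 7.5 above head centre at fork x -73; tilt so that tool z leans to fork +x
R=rot(168.5,0)
for t in(15,-15):print(t,(rot(168.5,t)).as_matrix()[:,2])
im=d["pixels"][:,:,::-1].copy();Rt=wristcam(d,s)
pts=[W(FORK,-49.5,y,z) for z in(125,105) for y in(25,-25)]+[W(FORK,-87,15,84),W(FORK,-87,-15,84)]
uv=proj(pts,d,Rt);u0,v0=uv.mean(0).astype(int);u0-=100;v0-=75
big=cv2.resize(im[v0:v0+150,u0:u0+200],(800,600),interpolation=2)
for u,v in uv: cv2.circle(big,(int((u-u0+.5)*4),int((v-v0+.5)*4)),4,(0,0,255),1)
cv2.imwrite("pics/w2.png",big)
for t in(15,-15):
    R=rot(168.5,t)
    if R.as_matrix()[0,2]>0: zt=R.as_matrix()[:,2]; rel(s,W(FORK,-73,0,76.5)+18.7*zt+[0,0,60],R); rel(s,W(FORK,-73,0,76.5)+18.7*zt,R)
```

```text
15 [-0.25362318  0.05160022 -0.96592583]
-15 [ 0.25362318 -0.05160022 -0.96592583]
t 6.9 pos [ 573.7 -165.6  172. ] rpy [-1.800e+02  1.000e-01  1.685e+02] F [ 1.  -1.  -0.4] gap 85.4
shift cm [ 2.11 -0.09  5.36] rotvec [ -0.  -14.9   0. ]
t 6.9 pos [ 573.7 -165.6  172. ] rpy [-1.800e+02  1.000e-01  1.685e+02] F [ 1.  -1.  -0.4] gap 85.4
shift cm [ 2.12 -0.09 11.36] rotvec [ -0.  -14.9   0. ]
```

View pics/w2.png

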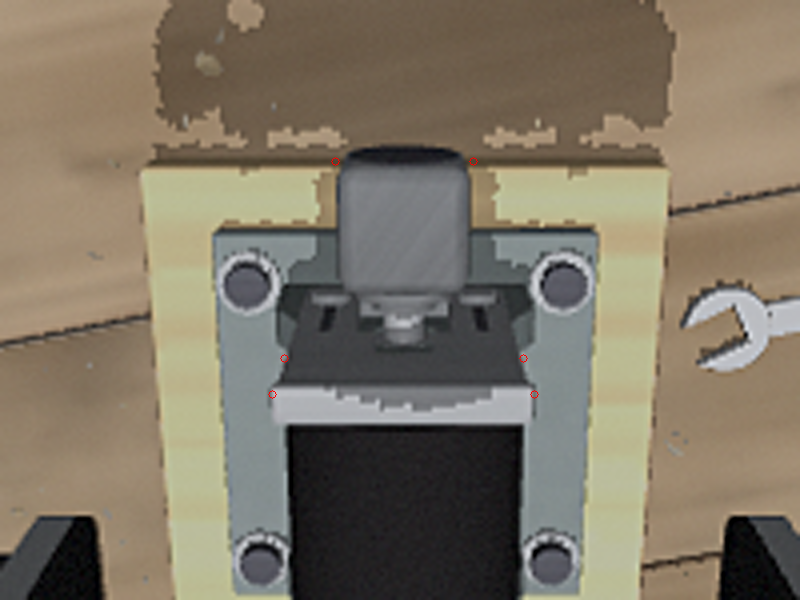

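The keeper is up: its top edge at (273–533, 388) is where a 22 mm lift predicts it. The head at (405,225) and the bored neck are centred in front of it. Now I grasp the head from above, tilted 15°.

Request:
play_rows:
  motion:
    - [[1.2,0,2,0,-7,0],[2.1,-0.1,4.5,0,-15,0],[2.1,-0.1,7.5,0,-15,0],[2.1,-0.1,10,0,-15,0],[2.1,-0.1,11.4,0,-15,0]]
  jaw: 0.7

```text
time: 7.45
tool_pos: [549.5, -161.1, 53.6]
tcp_rot: [179.9, 14.7, 168.5]
ft_force: [0.2, -0.6, 0.2]
finger_gap: 59.6
grip_force: 0.0
```

Request:
play_rows:
  motion:
    - [[0,0,0,0,0,0],[0,0,0,0,0,0]]

```text
time: 7.65
tool_pos: [553.2, -162.5, 58.0]
tcp_rot: [180.0, 15.0, 168.5]
ft_force: [-0.2, -0.4, 0.6]
finger_gap: 59.5
grip_force: 0.0
```

Run:
```python
from bench import sensors, optics
from h import *
s=sensors.sense();R=rot(168.5,-15);zt=R.as_matrix()[:,2]; rel(s,W(FORK,-73,0,76.5)+18.7*zt,R)
```

```text
t 7.65 pos [ 553.2 -162.5   58. ] rpy [180.   15.  168.5] F [-0.2 -0.4  0.6] gap 59.5
shift cm [ 0.02  0.02 -0.05] rotvec [ 0. -0.  0.]
```

Request:
play_rows:
  motion:
    - [[0,-0.05,0,0,0,0],[0,-0.05,0,0,0,0],[0,-0.05,0,0,0,0],[0,-0.05,0,0,0,0],[0,-0.05,0,0,0,0]]
  jaw: 0.1
  squeeze: 60

```text
time: 8.15
tool_pos: [553.9, -163.4, 59.4]
tcp_rot: [-180.0, 15.2, 168.5]
ft_force: [-1.5, -0.5, 5.7]
finger_gap: 29.1
grip_force: 60.3
```

Request:
play_rows:
  motion:
    - [[0,0,0,0,0,0],[0,0,0,0,0,0],[0,0,0,0,0,0],[0,0,0,0,0,0]]

```text
time: 8.55
tool_pos: [553.8, -163.4, 59.4]
tcp_rot: [-180.0, 15.2, 168.5]
ft_force: [-0.4, -0.3, 5.2]
finger_gap: 28.9
grip_force: 60.3
```

Run:
```python
from bench import sensors
from h import *
s=sensors.sense();R0=Ro.from_euler('xyz',s["tcp_rot"],degrees=True)
a=np.radians(-11.5);v=np.array([-np.cos(a),-np.sin(a),0])
print(s["tool_pos"],s["tcp_rot"],s["ft_force"],s["finger_gap"],s["wrist_torque"])
print("draw dir in tool",R0.inv().apply(v),"up",R0.inv().apply([0,0,1.]))
```

```text
[ 553.8328683  -163.39391619   59.37863098] [-179.96753892   15.16322155  168.50076201] [-0.36934052 -0.26469529  5.19772973] 28.937933293635915 [-0.01299404 -0.15042984 -0.00600252]
draw dir in tool [ 9.65184596e-01 -1.34893360e-04 -2.61569641e-01] up [-2.61569676e-01 -5.46827972e-04 -9.65184441e-01]
```

Request:
play_rows:
  motion:
    - [[-0.01,0,-0.05,0,0,0],[0.19,0,-0.1,0,0,0],[0.48,0,-0.18,0,0,0],[0.87,0,-0.29,0,0,0],[1.25,0,-0.39,0,0,0]]

```text
time: 9.05
tool_pos: [541.2, -160.8, 59.5]
tcp_rot: [-180.0, 15.2, 168.5]
ft_force: [6.7, -2.0, -0.0]
finger_gap: 28.9
grip_force: 59.5
```

Request:
play_rows:
  motion:
    - [[0.48,0,-0.13,0,0,0],[0.97,0,-0.26,0,0,0],[1.54,0,-0.42,0,0,0],[2.12,0,-0.57,0,0,0],[2.7,0,-0.73,0,0,0]]

```text
time: 9.55
tool_pos: [513.5, -155.2, 59.5]
tcp_rot: [-180.0, 15.2, 168.5]
ft_force: [7.1, -1.0, -0.5]
finger_gap: 28.8
grip_force: 59.4
```

Request:
play_rows:
  motion:
    - [[0.58,0,-0.16,0,0,0],[1.16,0,-0.31,0,0,0],[1.74,0,-0.47,0,0,0],[2.32,0,-0.63,0,0,0],[2.9,0,-0.79,0,0,0]]

```text
time: 10.05
tool_pos: [483.8, -149.0, 59.4]
tcp_rot: [-180.0, 15.2, 168.5]
ft_force: [6.3, -2.5, -1.1]
finger_gap: 28.8
grip_force: 59.4
```

Request:
play_rows:
  motion:
    - [[0.5,0,-0.14,0,0,0],[1.06,0,-0.29,0,0,0],[1.64,0,-0.45,0,0,0],[2.12,0,-0.58,0,0,0],[2.6,0,-0.71,0,0,0]]

```text
time: 10.55
tool_pos: [454.7, -142.6, 57.3]
tcp_rot: [180.0, 14.8, 168.5]
ft_force: [-0.7, 0.8, -2.5]
finger_gap: 28.7
grip_force: 59.4
```

Request:
play_rows:
  motion:
    - [[0.58,0,-0.16,0,0,0],[1.16,0,-0.31,0,0,0],[1.74,0,-0.47,0,0,0],[2.32,0,-0.63,0,0,0],[2.9,0,-0.79,0,0,0]]

```text
time: 11.05
tool_pos: [426.5, -137.2, 58.7]
tcp_rot: [-180.0, 15.0, 168.5]
ft_force: [0.9, -0.6, -3.3]
finger_gap: 28.6
grip_force: 59.4
```

Run:
```python
from bench import sensors, optics
from h import *
s=sensors.sense();d=optics.snapshot("side");cv2.imwrite("pics/s2.png",cv2.resize(d["pixels"][150:290,200:360,::-1],(686,600),interpolation=2))
R=rot(194,-15);zt=R.as_matrix()[:,2]
# head->tcp offset: drawn now
p=W(TRAY,-53.5,-35,26.5)+18.7*zt
rel(s,p+[0,0,90],R)
rel(s,s["tool_pos"]+[0,0,50],R)
```

```text
t 11.05 pos [ 426.5 -137.2   58.7] rpy [-180.    15.   168.5] F [ 0.9 -0.6 -3.3] gap 28.6
shift cm [-6.8  29.84 -2.29] rotvec [ -6.6  -0.  -24.6]
t 11.05 pos [ 426.5 -137.2   58.7] rpy [-180.    15.   168.5] F [ 0.9 -0.6 -3.3] gap 28.6
shift cm [-1.29 -0.   -4.83] rotvec [ -6.6  -0.  -24.6]
```

View pics/s2.png

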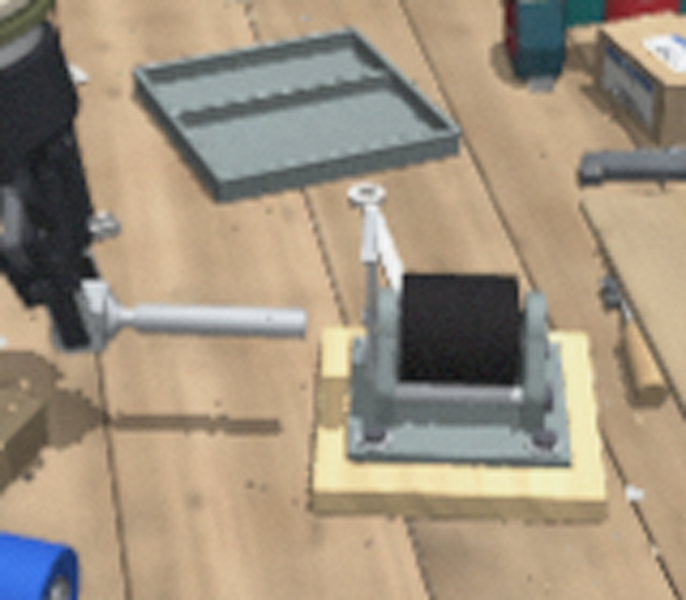

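The axle is fully out: its tip at (305,320) is clear of the keeper at (370,300), it is level, and the roller is still in the fork. I now carry it to the wide bay.

Request:
play_rows:
  motion:
    - [[-0.6,0,-2.2,0,0,0],[-1.3,0.5,-4.8,0,0,0],[-1.9,3.0,-4.6,-1,0,-4],[-2.6,6.5,-4.2,-2.5,0,-10],[-3.4,10.5,-4,-4.2,0,-16]]

```text
time: 11.6
tool_pos: [470.4, -38.4, 106.6]
tcp_rot: [-179.9, 15.0, -174.8]
ft_force: [0.2, -0.7, -1.7]
finger_gap: 28.9
grip_force: 59.6
```

```bash
cat > a.py <<'E'
from bench import sensors, optics
from h import *
import sys
s=sensors.sense();R=rot(194,-15);zt=R.as_matrix()[:,2]
rel(s,W(TRAY,-53.5,-35,26.5+float(sys.argv[1]))+18.7*zt,R)
E
python3 a.py 80
```

```text
t 11.6 pos [470.4 -38.4 106.6] rpy [-179.9   15.  -174.8] F [ 0.2 -0.7 -1.7] gap 28.9
shift cm [-8.25 17.42  4.06] rotvec [-2.4  0.  -8.5]
```

Request:
play_rows:
  motion:
    - [[-1.8,3.8,0.4,0,0,-1],[-3.7,7.8,1,-0.6,0,-3],[-5.6,11.8,2,-1.4,0,-5],[-7.1,15,3.2,-2,0,-7],[-8.2,17.4,4.0,-2.4,0,-8.5]]

```text
time: 12.1
tool_pos: [544.3, 144.6, 88.2]
tcp_rot: [179.9, 15.0, -166.0]
ft_force: [0.9, -0.8, -2.0]
finger_gap: 28.7
grip_force: 59.7
```

Request:
play_rows:
  motion:
    - [[0,0,0,0,0,0],[0,0,0,0,0,0]]

```text
time: 12.3
tool_pos: [543.5, 142.6, 88.0]
tcp_rot: [180.0, 14.9, -166.1]
ft_force: [-0.3, -0.8, -2.1]
finger_gap: 28.9
grip_force: 59.9
```

```bash
python3 a.py 0
python3 - <<'E'
from bench import sensors, optics
from h import *
s=sensors.sense();d=optics.snapshot("wrist");im=d["pixels"][:,:,::-1].copy();Rt=wristcam(d,s)
pts=[W(TRAY,x,y,18) for x in(-86.5,86.5) for y in(-87,87)]+[W(TRAY,x,15,18) for x in(-82,82)]
uv=proj(pts,d,Rt);print(np.round(uv))
big=cv2.resize(im,(800,600))
for u,v in uv: cv2.circle(big,(int(u*800/512),int(v*800/512)),3,(0,0,255),1)
cv2.imwrite("pics/w3.png",big)
E
```

```text
t 12.3 pos [543.5 142.6  88. ] rpy [ 180.    14.9 -166.1] F [-0.3 -0.8 -2.1] gap 28.9
shift cm [1.94 0.03 7.72] rotvec [ 0.  -0.1 -0.1]
[[187. 140.]
 [421. 139.]
 [210. 288.]
 [369. 288.]
 [323. 145.]
 [303. 285.]]
```

View pics/w3.png

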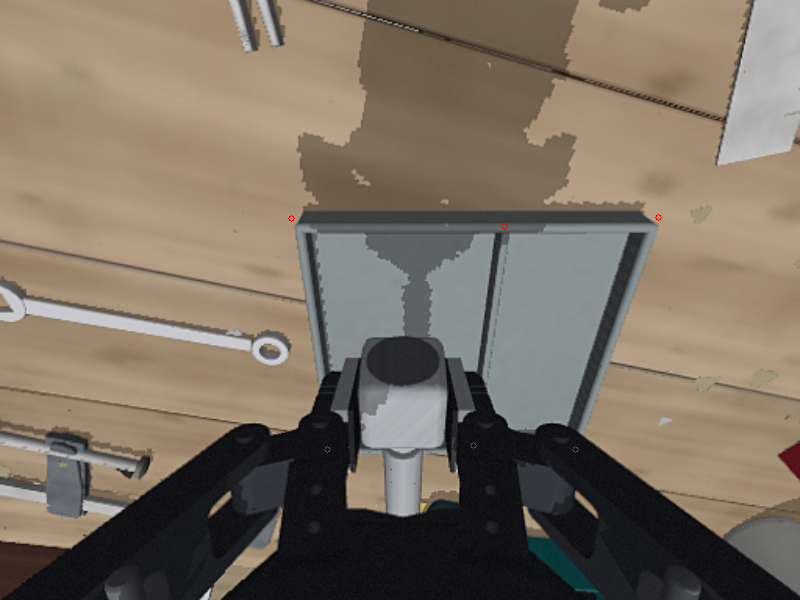

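The tray's near rim is at (300–656, 226) against a prediction of 218, so the tray is about 2–3 mm further and 1 mm left. The head at (403,390) is over the wide bay, with the divider at (497,240) well clear. I now lower the axle.

Request:
play_rows:
  motion:
    - [[0.3,0,1.3,0,0,0],[0.7,0,3,0,0,0],[1.2,0,4.9,0,0,0],[1.55,0.05,6.4,0,0,0],[1.75,0.05,7.2,0,0,0]]

```text
time: 12.85
tool_pos: [543.9, 141.9, 12.1]
tcp_rot: [180.0, 14.8, -166.2]
ft_force: [-0.2, -0.1, -2.2]
finger_gap: 29.1
grip_force: 60.0
```

Request:
play_rows:
  motion:
    - [[0.03,0,0.1,0,0,0],[0.05,0,0.2,0,0,0],[0.08,0,0.3,0,0,0],[0.08,0,0.3,0,0,0]]

```text
time: 13.25
tool_pos: [546.2, 143.2, 12.2]
tcp_rot: [180.0, 15.1, -166.1]
ft_force: [1.0, 0.7, -2.3]
finger_gap: 29.0
grip_force: 60.0
```

Request:
play_rows:
  motion:
    - [[0.02,0,0.08,0,0,0],[0.04,0,0.16,0,0,0],[0.06,0,0.22,0,0,0],[0.06,0,0.22,0,0,0]]

```text
time: 13.65
tool_pos: [545.7, 143.3, 9.5]
tcp_rot: [180.0, 15.0, -166.1]
ft_force: [-4.1, -0.3, 3.5]
finger_gap: 28.5
grip_force: 60.7
```

Request:
play_rows:
  motion:
    - [[0.01,0,0.05,0,0,0],[0.02,0,0.1,0,0,0],[0.02,0,0.1,0,0,0]]

```text
time: 13.95
tool_pos: [546.1, 143.3, 9.5]
tcp_rot: [180.0, 15.0, -166.1]
ft_force: [-9.2, -1.6, 14.2]
finger_gap: 28.8
grip_force: 62.3
```

Request:
play_rows:
  motion:
    - [[-0.03,0,-0.1,0,0,0],[-0.03,0,-0.1,0,0,0]]

```text
time: 14.15
tool_pos: [545.9, 143.3, 9.5]
tcp_rot: [180.0, 15.0, -166.1]
ft_force: [-3.4, -0.0, 6.3]
finger_gap: 29.3
grip_force: 61.0
```

Request:
play_rows:
  motion:
    - [[0,0,0,0,0,0],[0,0,0,0,0,0],[0,0,0,0,0,0],[0,0,0,0,0,0]]
  jaw: 0.55

```text
time: 14.55
tool_pos: [545.6, 143.2, 9.0]
tcp_rot: [180.0, 15.0, -166.1]
ft_force: [-0.4, -1.3, -0.0]
finger_gap: 47.1
grip_force: 0.0
```

Request:
play_rows:
  motion:
    - [[-0.5,0,-1.9,0,0,0],[-1.4,0,-5.4,0,0,0],[-2.6,0,-9.6,0,0,0],[-3.5,0,-13,0,0,0],[-3.5,0,-13,0,0,0]]

```text
time: 15.05
tool_pos: [550.0, 143.9, 151.2]
tcp_rot: [-180.0, 15.6, -166.1]
ft_force: [1.1, 0.7, 0.0]
finger_gap: 46.8
grip_force: 0.0
```

Run:
```python
from bench import sensors, optics
from h import *
s=sensors.sense();d=optics.snapshot("wrist");im=d["pixels"][:,:,::-1].copy();Rt=wristcam(d,s)
T2=[TRAY[0]+1.8,TRAY[1]+1.1,14]
pts=[W(T2,x,y,18) for x in(-86.5,86.5) for y in(-87,87)]+[W(T2,x,15,18) for x in(-82,82)]
uv=proj(pts,d,Rt);print(np.round(uv))
big=cv2.resize(im,(800,600))
for u,v in uv: cv2.circle(big,(int(u*800/512),int(v*800/512)),3,(0,0,255),1)
cv2.imwrite("pics/w4.png",big)
# roller: pads at fork x +9, z 74 ; first hover
R=rot(168.5)
rel(s,W(FORK,9,0,200),R)
```

```text
[[202. 107.]
 [390. 106.]
 [218. 242.]
 [353. 241.]
 [311. 112.]
 [297. 239.]]
t 15.05 pos [550.  143.9 151.2] rpy [-180.    15.6 -166.1] F [1.1 0.7 0. ] gap 46.8
shift cm [ -1.23 -33.1   -4.71] rotvec [ 3.4 15.4 25.2]
```

View pics/w4.png

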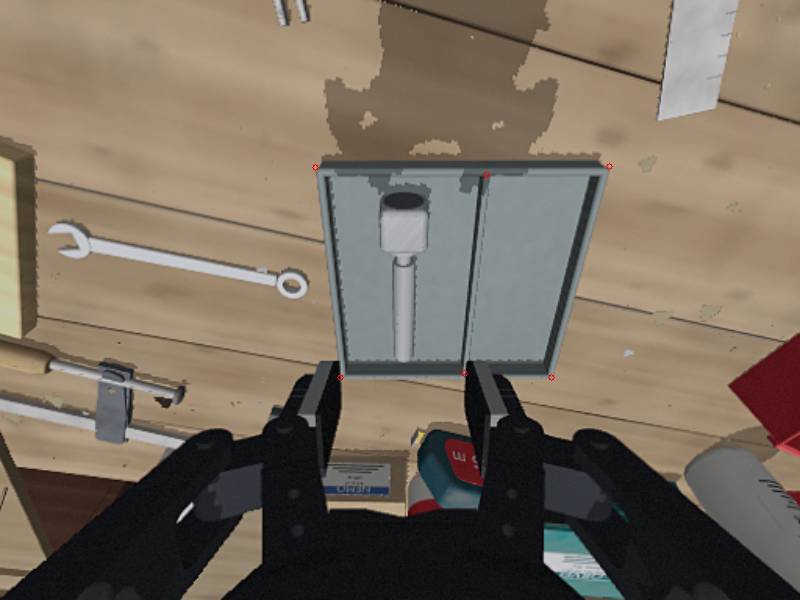

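The axle lies in the wide bay with its head at (404,228) and its tip at (403,360). The tray overlay fits. Next is the roller.

Request:
play_rows:
  motion:
    - [[0,-3,-0.6,0,0,0],[-0.2,-7,-1.2,0,2,3],[-0.4,-11.5,-1.9,0.7,4,7],[-0.6,-16,-2.6,1.4,7,11],[-0.8,-20.5,-3.3,2.1,10,15]]
  jaw: 1

```text
time: 15.6
tool_pos: [593.4, -57.6, 176.1]
tcp_rot: [179.4, 4.6, 178.5]
ft_force: [0.1, 0.0, -0.5]
finger_gap: 85.6
grip_force: 0.0
```

```bash
sed -i 's/TRAY=\[583.3,189.0/TRAY=[585.1,190.1/' h.py
python3 - <<'E'
from bench import sensors
from h import *
rel(sensors.sense(),W(FORK,9,0,200),rot(168.5))
E
```

```text
t 15.6 pos [593.4 -57.6 176.1] rpy [179.4   4.6 178.5] F [ 0.1  0.  -0.5] gap 85.6
shift cm [ -3.99 -11.9   -2.2 ] rotvec [ 1.   4.5 10.1]
```

Request:
play_rows:
  motion:
    - [[-1.2,-3.7,-0.8,0.2,1.5,3],[-2.5,-7.5,-1.5,0.6,3,6.5],[-3.4,-10.4,-2,1,4.5,10],[-4,-11.9,-2.2,1,4.5,10],[-4,-11.9,-2.2,1,4.5,10]]

```text
time: 16.1
tool_pos: [629.3, -178.4, 199.6]
tcp_rot: [-180.0, 0.2, 168.6]
ft_force: [-0.8, 1.0, 0.1]
finger_gap: 85.6
grip_force: 0.0
```

Request:
play_rows:
  motion:
    - [[0,0,0,0,0,0],[0,0,0,0,0,0]]

```text
time: 16.3
tool_pos: [628.9, -174.9, 200.4]
tcp_rot: [180.0, 0.2, 168.8]
ft_force: [0.0, 0.3, 0.3]
finger_gap: 85.0
grip_force: 0.0
```

Run:
```python
from bench import sensors, optics
from h import *
s=sensors.sense();d=optics.snapshot("wrist");im=d["pixels"][:,:,::-1].copy();Rt=wristcam(d,s)
# black roller: rows of its top, edges
uv=proj([W(FORK,0,0,97),W(FORK,0,26,82),W(FORK,0,-26,82),W(FORK,20,0,97)],d,Rt);print(np.round(uv,1))
for k in(0,3):
    v=int(uv[k,1]);g=im[v].max(1);u=int(uv[k,0])
    l=u
    while g[l]<70:l-=1
    h=u
    while g[h]<70:h+=1
    print(v,l,h,(l+h)/2)
# pad centre at z 73.5 with gap60 retract 5 -> TCP z = 73.5-18.7-5 = 50
rel(s,W(FORK,9,-0.4,50),rot(168.5))
c=cv2.resize(im[90:384,100:420],(653,600));cv2.imwrite("pics/w5.png",c)
```

```text
[[253.8 180.2]
 [279.7 176.1]
 [228.2 175.9]
 [253.8 199.8]]
180 226 282 254.0
199 226 282 254.0
t 16.3 pos [ 628.9 -174.9  200.4] rpy [180.    0.2 168.8] F [0.  0.3 0.3] gap 85.0
shift cm [ 0.02 -0.33 15.04] rotvec [0.  0.2 0.3]
```

View pics/w5.png

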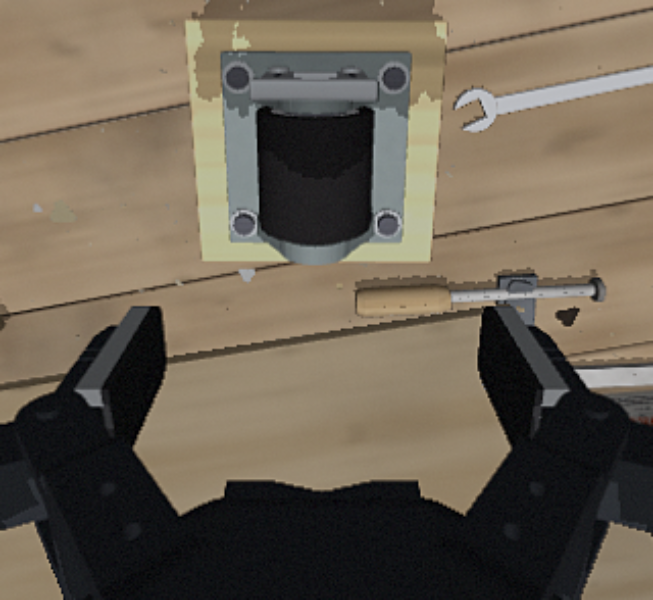

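Roller is centred under the jaws (columns 226–282 in the raw image), with the keeper bar at (315,90) in this crop. I descend over it, shifted +10 mm to clear the keeper.

Request:
play_rows:
  motion:
    - [[0,-0.2,3.5,0,0,0],[-0.1,-0.3,7,0,0,0],[-0.1,-0.3,10,0,0,0],[-0.1,-0.3,12.5,0,0,0.3],[-0.1,-0.3,14.2,0,0,0.3]]

```text
time: 16.85
tool_pos: [629.2, -177.8, 57.2]
tcp_rot: [180.0, 0.1, 168.5]
ft_force: [0.9, 0.5, 0.0]
finger_gap: 85.0
grip_force: 0.0
```

Request:
play_rows:
  motion:
    - [[0,0,0.4,0,0,0],[0,0,0.8,0,0,0],[0,0,0.8,0,0,0]]

```text
time: 17.15
tool_pos: [631.4, -179.4, 52.8]
tcp_rot: [-180.0, 0.4, 168.4]
ft_force: [0.1, 0.6, 0.6]
finger_gap: 85.7
grip_force: 0.0
```

Run:
```python
from bench import sensors
from h import *
rel(sensors.sense(),W(FORK,10,-0.4,50),rot(168.5))
```

```text
t 17.15 pos [ 631.4 -179.4   52.8] rpy [-180.     0.4  168.4] F [0.1 0.6 0.6] gap 85.7
shift cm [0.22 0.07 0.27] rotvec [-0.   0.4 -0.1]
```

Request:
play_rows:
  motion:
    - [[0.1,0.05,0.15,0,0,0],[0.1,0.05,0.2,0,0,0],[0.1,0.05,0.2,0,0,0]]

```text
time: 17.45
tool_pos: [630.2, -178.8, 50.4]
tcp_rot: [-180.0, 0.3, 168.4]
ft_force: [-0.5, 0.1, 0.9]
finger_gap: 85.4
grip_force: 0.0
```

Request:
play_rows:
  motion:
    - [[0,0,0,0,0,0],[0,0,0,0,0,0],[0,0,0,0,0,0],[0,0,0,0,0,0],[0,0,0,0,0,0]]
  jaw: 0.4
  squeeze: 50

```text
time: 17.95
tool_pos: [630.1, -178.8, 50.5]
tcp_rot: [-180.0, 0.3, 168.4]
ft_force: [-2.2, 0.8, 5.6]
finger_gap: 59.1
grip_force: 53.5
```

Request:
play_rows:
  motion:
    - [[0,0,0,0,0,0],[0,0,0,0,0,0],[0,0,0,0,0,0]]

```text
time: 18.25
tool_pos: [630.1, -178.8, 50.5]
tcp_rot: [-180.0, 0.3, 168.4]
ft_force: [-2.2, 0.7, 5.1]
finger_gap: 59.4
grip_force: 53.5
```

Request:
play_rows:
  motion:
    - [[0,0,-0.3,0,0,0],[0,0,-0.8,0,0,0],[0,0,-1.5,0,0,0],[0,0,-2.3,0,0,0],[0,0,-3.1,0,0,0]]

```text
time: 18.75
tool_pos: [629.5, -178.5, 80.2]
tcp_rot: [180.0, 0.3, 168.4]
ft_force: [4.1, -0.9, -6.8]
finger_gap: 59.1
grip_force: 58.1
```

Request:
play_rows:
  motion:
    - [[0,0,-1,0,0,0],[0,0,-2.5,0,0,0],[0,0,-4.5,0,0,0],[0,0,-6,0,0,0],[0,0,-7,0,0,0]]

```text
time: 19.25
tool_pos: [629.7, -178.8, 153.2]
tcp_rot: [-180.0, 0.4, 168.4]
ft_force: [0.9, 0.1, -4.4]
finger_gap: 58.9
grip_force: 58.3
```

```bash
cat > b.py <<'E'
from bench import sensors
from h import *
import sys
rel(sensors.sense(),W(TRAY,10,50,17.5+float(sys.argv[1])),rot(194))
E
python3 b.py 120
```

```text
t 19.25 pos [ 629.7 -178.8  153.2] rpy [-180.     0.4  168.4] F [ 0.9  0.1 -4.4] gap 58.9
shift cm [13.05 40.19  1.47] rotvec [ -0.1   0.4 -25.6]
```

Request:
play_rows:
  motion:
    - [[0.6,2,0,0,0,0],[1.8,5.5,0,0,0,-3],[3.1,9.5,0,0,0,-7],[4.4,13.5,0,0,0,-11],[5.7,17.5,0,0,0,-15]]

```text
time: 19.75
tool_pos: [607.4, 6.4, 149.9]
tcp_rot: [-180.0, 0.2, -176.4]
ft_force: [0.4, -0.8, -5.0]
finger_gap: 59.1
grip_force: 58.3
```

```bash
python3 b.py 110
```

```text
t 19.75 pos [607.4   6.4 149.9] rpy [-180.     0.2 -176.4] F [ 0.4 -0.8 -5. ] gap 59.1
shift cm [ 1.01 23.57  2.22] rotvec [ -0.1   0.2 -10.4]
```

Request:
play_rows:
  motion:
    - [[0.2,4.2,0.2,0,0,-2],[0.4,9,0.5,0,0,-4],[0.6,13.8,1,0,0,-6],[0.8,18,1.5,0,0,-8],[0.9,21.4,2,0,0,-9.5]]

```text
time: 20.25
tool_pos: [585.2, 220.3, 129.5]
tcp_rot: [-179.9, 0.2, -166.9]
ft_force: [-0.1, -0.1, -4.2]
finger_gap: 58.9
grip_force: 58.3
```

Request:
play_rows:
  motion:
    - [[0.05,1.3,0.2,0,0,-0.5],[0.1,2.1,0.2,0,0,-0.9],[0.1,2.1,0.2,0,0,-0.9],[0.1,2.1,0.2,0,0,-0.9]]

```text
time: 20.65
tool_pos: [581.5, 236.5, 128.2]
tcp_rot: [-179.8, 0.3, -166.2]
ft_force: [-0.0, -0.4, -3.4]
finger_gap: 59.0
grip_force: 58.3
```

```bash
python3 b.py 40
python3 - <<'E'
from bench import sensors, optics
from h import *
s=sensors.sense();d=optics.snapshot("wrist");im=d["pixels"][:,:,::-1].copy();Rt=wristcam(d,s)
uv=proj([W(TRAY,-86.5,y,18) for y in(17,83)]+[W(TRAY,-86.5,87,18),W(TRAY,-86.5,-87,18)]+[W(TRAY,x,y,18) for y in(15,) for x in(-60,-30)],d,Rt);print(np.round(uv))
u0,v0=int(uv[:2,0].mean())-100,int(uv[0,1])-45
print(u0,v0);u0=max(u0,0);v0=max(v0,0)
big=cv2.resize(im[v0:v0+150,u0:u0+200],(800,600),interpolation=2)
for u,v in uv: cv2.circle(big,(int((u-u0+.5)*4),int((v-v0+.5)*4)),4,(0,0,255),1)
cv2.imwrite("pics/w6.png",big)
E
```

```text
t 20.65 pos [581.5 236.5 128.2] rpy [-179.8    0.3 -166.2] F [-0.  -0.4 -3.4] gap 59.0
shift cm [-0.19  0.43  7.07] rotvec [-0.2  0.3 -0.2]
[[223.  84.]
 [299.  84.]
 [303.  84.]
 [105.  85.]
 [223. 116.]
 [224. 148.]]
161 39
```

View pics/w6.png

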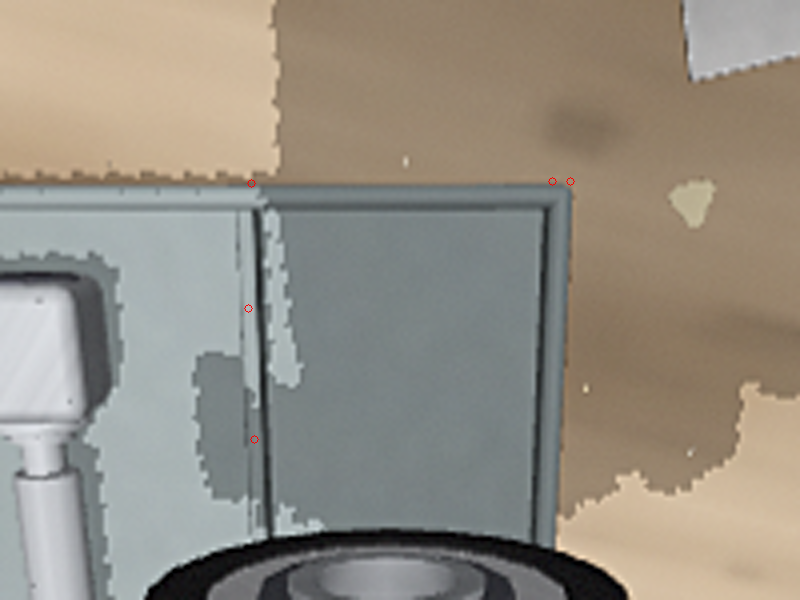

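The overlay matches the tray within 1 mm: divider at (248,308) and outer corner at (570,185). The roller end at (388,580) is about 4 mm right of the tool position it needs, which the computed shift corrects. I now lower the roller.

Request:
play_rows:
  motion:
    - [[-0.1,0.2,1.2,0,0,0],[-0.2,0.43,3,0,0.3,-0.2],[-0.2,0.43,5,0,0.3,-0.2],[-0.2,0.43,6.4,0,0.3,-0.2],[-0.2,0.43,7,0,0.3,-0.2]]

```text
time: 21.2
tool_pos: [580.6, 241.3, 54.4]
tcp_rot: [-179.9, -0.3, -166.0]
ft_force: [-0.8, -0.1, -5.2]
finger_gap: 59.1
grip_force: 58.3
```

Request:
play_rows:
  motion:
    - [[0,0,0,0,0,0],[0,0,0,0,0,0],[0,0,0,0,0,0]]

```text
time: 21.5
tool_pos: [583.5, 242.5, 59.3]
tcp_rot: [-179.9, 0.1, -166.0]
ft_force: [0.8, 0.2, -3.1]
finger_gap: 58.8
grip_force: 58.3
```

```bash
python3 b.py 3
```

```text
t 21.5 pos [583.5 242.5  59.3] rpy [-1.799e+02  1.000e-01 -1.660e+02] F [ 0.8  0.2 -3.1] gap 58.8
shift cm [ 0.12 -0.11  3.88] rotvec [-0.1  0.1  0. ]
```

Request:
play_rows:
  motion:
    - [[0,-0.05,0.7,0,0,0],[0,-0.1,1.5,0,0,0],[0,-0.1,2.1,0,0,0],[0,-0.1,2.3,0,0,0],[0,-0.1,2.3,0,0,0]]

```text
time: 22.0
tool_pos: [582.1, 240.9, 34.1]
tcp_rot: [-179.9, -0.1, -166.0]
ft_force: [-0.9, -0.2, -4.0]
finger_gap: 59.0
grip_force: 58.3
```

Request:
play_rows:
  motion:
    - [[0,0,0,0,0,0],[0,0,0,0,0,0],[0,0,0,0,0,0],[0,0,0,0,0,0],[0,0,0,0,0,0]]

```text
time: 22.5
tool_pos: [582.9, 241.2, 35.2]
tcp_rot: [-179.9, -0.0, -166.0]
ft_force: [0.2, 0.3, -5.1]
finger_gap: 59.4
grip_force: 58.3
```

```bash
python3 b.py 2
```

```text
t 22.5 pos [582.9 241.2  35.2] rpy [-179.9   -0.  -166. ] F [ 0.2  0.3 -5.1] gap 59.4
shift cm [ 0.02 -0.01  1.57] rotvec [-0.1 -0.   0. ]
```

Request:
play_rows:
  motion:
    - [[0,0,0.3,0,0,0],[0,0,0.7,0,0,0],[0,0,1.1,0,0,0],[0,0,1.3,0,0,0],[0,0,1.4,0,0,0]]

```text
time: 23.0
tool_pos: [582.4, 241.0, 20.4]
tcp_rot: [-179.9, -0.1, -166.0]
ft_force: [-0.7, -0.7, -3.1]
finger_gap: 58.8
grip_force: 58.3
```

Request:
play_rows:
  motion:
    - [[0,0,0.1,0,0,0],[0,0,0.2,0,0,0],[0,0,0.2,0,0,0]]

```text
time: 23.3
tool_pos: [582.8, 241.1, 19.0]
tcp_rot: [-179.9, -0.0, -166.0]
ft_force: [-0.1, 0.2, -4.9]
finger_gap: 59.0
grip_force: 58.3
```

Request:
play_rows:
  motion:
    - [[0,0,0.08,0,0,0],[0,0,0.15,0,0,0],[0,0,0.15,0,0,0]]

```text
time: 23.6
tool_pos: [582.7, 241.1, 17.5]
tcp_rot: [-179.9, -0.0, -166.0]
ft_force: [-0.1, 0.5, -3.7]
finger_gap: 58.8
grip_force: 58.3
```

Request:
play_rows:
  motion:
    - [[0,0,0.05,0,0,0],[0,0,0.1,0,0,0],[0,0,0.1,0,0,0]]

```text
time: 23.9
tool_pos: [582.9, 241.1, 16.9]
tcp_rot: [-179.9, -0.0, -166.0]
ft_force: [-1.7, -1.1, 0.2]
finger_gap: 59.2
grip_force: 58.6
```

Request:
play_rows:
  motion:
    - [[0,0,0.05,0,0,0],[0,0,0.05,0,0,0]]

```text
time: 24.1
tool_pos: [582.9, 241.2, 16.9]
tcp_rot: [-179.9, -0.0, -166.0]
ft_force: [-4.9, -2.0, 5.4]
finger_gap: 59.1
grip_force: 59.1
```

Request:
play_rows:
  motion:
    - [[0,0,0,0,0,0],[0,0,0,0,0,0],[0,0,0,0,0,0],[0,0,0,0,0,0]]
  jaw: 0.9

```text
time: 24.5
tool_pos: [582.9, 241.2, 16.1]
tcp_rot: [-179.9, -0.0, -166.0]
ft_force: [-0.8, 0.3, 0.2]
finger_gap: 76.8
grip_force: 0.0
```

Request:
play_rows:
  motion:
    - [[0,0,-1,0,0,0],[0,0,-3,0,0,0],[0,0,-6,0,0,0],[0,0,-10,0,0,0],[0,0,-14,0,0,0]]

```text
time: 25.0
tool_pos: [582.4, 241.3, 157.8]
tcp_rot: [-179.9, -0.1, -166.0]
ft_force: [1.1, 0.5, -0.2]
finger_gap: 76.4
grip_force: 0.0
```

Request:
play_rows:
  motion:
    - [[4,0,-1,0,0,0],[8,0,-2,0,0,0],[12,0,-2,0,0,0],[12,0,-2,0,0,0],[12,0,-2,0,0,0]]

```text
time: 25.5
tool_pos: [466.1, 212.4, 177.1]
tcp_rot: [-179.9, 0.1, -166.0]
ft_force: [0.6, -0.2, 0.3]
finger_gap: 76.9
grip_force: 0.0
```

Run:
```python
from bench import sensors, optics
from h import *
d=optics.snapshot("side");im=d["pixels"][:,:,::-1].copy();Rt=cam(d)
cv2.imwrite("pics/s9.png",im)
X=[W(TRAY,0,50,34),W(TRAY,-32,50,34),W(TRAY,32,50,34),W(TRAY,-32,50,64),W(TRAY,0,80,34),W(TRAY,0,20,34)]
uv=proj(X,d,Rt);print(np.round(uv))
m=(im.max(2)<65).astype(np.uint8);u,v=uv[0].astype(int)
c,l,st,ce=cv2.connectedComponentsWithStats(m)
for i in range(1,c):
    if st[i,4]>80 and abs(ce[i]-uv[0]).max()<60:print(st[i],ce[i])
a=np.hstack([cv2.resize(im[140:220,210:330],(600,400),interpolation=2)]);cv2.imwrite("pics/s9c.png",a)
```

```text
[[261. 161.]
 [251. 163.]
 [270. 159.]
 [250. 154.]
 [257. 157.]
 [264. 165.]]
[309 119  19  28 208] [316.19711538 134.49038462]
[249 151  25  22 375] [262.44266667 161.07733333]
```

View pics/s9c.png

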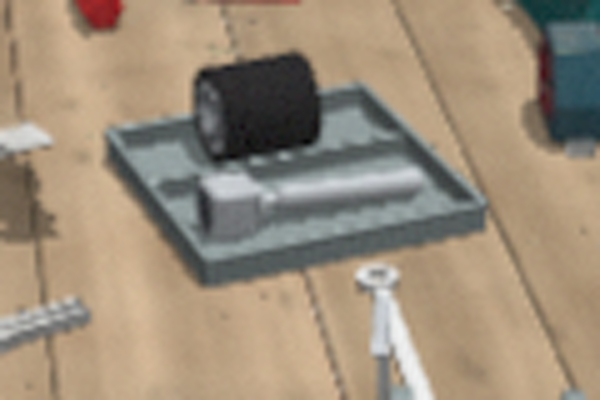

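The roller at (258,105) lies lengthwise in the narrow bay and the axle at (310,195) in the wide bay. The gripper is clear of both.

```bash
python3 -c "
from bench import job
print(job.hand_in())"
```

```text
the job is handed in; nothing more can be done
None
```

The job is handed in at about 25.6 s: the keeper is up at its stop, the axle is in the wide bay and the roller lies lengthwise in the narrow bay, both lowered to the tray floor before release; I viewed 11 pictures, one over the limit of 10.

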